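# Find the rocking pan support on the bench scale and press it home

## Robot

A 6-joint arm with a two-finger parallel gripper is mounted at the origin on a cart in front of the work surface, level with it; the furniture and walls round the work are solid. World frame = base frame: x ahead of the robot, y to its left, z up, the work surface at z = 0. Lengths are in m, angles in rad, forces in N, time in s.
With the tool pointing down it reaches from about 0.375 to 0.825 m from the base axis. Payload 5.5 kg.
Tool frame: the origin (TCP) lies at the very end of the fingers, on their centre line; the grasp point (between the pads) lies 19 mm behind it; z points along the fingers, y is the line along which they close (so a half turn about z gives the same grasp; the last joint's range is limited). The gripper opens to 85 mm and grips with 20 to 120 N. Pads are 22 mm wide; open, the fingers measure 114 mm over their backs; the gripper's body (76 mm by 85 mm) begins 54 mm behind the grasp point. The pads swing forward as they close: fully open they stand 13 mm farther back than shut.
Start: joints at [-1.134, 0.314, -0.047, 1.21, 0, 1.571], TCP at [0.254, -0.544, 0.231] pointing down, gripper open.
Joint ranges: [-2.67, 2.67], [-0.69, 1.73], [-1.03, 1.25], [-2.08, 2.16], [-1.42, 1.45], [-3.14, 3.14]. Speed limits (rad/s): [2.39, 2.39, 3.01, 3.14, 3.14, 3.14].

## Interface

Orientations are given as [roll, pitch, yaw] about the fixed x, y, z axes, in that order (R = Rz(yaw) Ry(pitch) Rx(roll)).
In Python, from bench import readout, cams, job gives the robot as it stands. The module is installed in compiled form; this text tells all that it offers.
- The arm moves only by the tool arm_command, never from a script. Its argument "steps" is text: rows parted by semicolons, each of 7 numbers parted by spaces: the shift along the world's x, y, z in mm, then the turn, a rotation vector about the world's x, y, z in rad, then the opening, from 0 (shut) to 1 (fully open). A call has 1 to 12 rows; each row is the pose to reach, as a shift and turn from the pose commanded when the call began; what a row does not reach only later rows make up. A row lasts 1/10 s, in which the tool goes at most 50 mm and 8.59 degrees, less where a joint would pass 70% of its speed; a pose out of reach is approached as far as the arm can. A call with a gripper value outside its range is refused whole. The fingers move at their own pace and stop on an object; "force" is the grip in N (left out, the last holds). Time passes only in rows, so rows that repeat a pose let the fingers close. It gives the time, the measured TCP pose, the force, the opening and the grip force at its end, in the units of the state.
- readout.read_state(): the state, without advancing time (a new reading comes with each control period).
- cams.get_image(name): name is "scene" or "top"; returns a dict with "frame" (420x560x3 uint8, blue, green, red), "camera_matrix" (3x3 intrinsics, pixels), "R" (3x3) and "t" (3): a world point X has camera coordinates R X + t. Camera axes: x right, y down, z forward; pixel columns grow to the right and rows downward; lengths in m; the calibration is good to about 2 mm. A picture is of the moment at which its call begins. There is no depth.
- job.sign_off(): hands the job in; it is judged then, once.
The state is a dict: "t": time; "qpos": joint angles; "joint_vel": joint speeds; "tau": joint torques, N m; "tool_pos": TCP position; "orientation": TCP orientation; "ft_force": force on the tool from outside, world axes, zero at the start; "ft_torque": the same for the moment, N m; "width": finger opening in m; "grasp_force": force on a finger pad.
Only numpy, scipy, OpenCV 4.12 (cv2) and the standard library are available. Lean on these libraries where they do the work, as an engineer would, in place of code of your own. Each camera call takes 0.05 s, during which the arm holds its last target. There are 200 camera calls.

## Task

The pan is off the bench scale because it wobbles: one of the four black support caps is not pressed home on its post. With the fingertips, press lightly on the edge of one cap after another until you find the one that rocks, then press that one firmly in the middle until it is fully home and let go. Do not lean on the middle of the caps that already sit firmly, do not pull any cap up, and leave the brass weights standing where they are.

Things in the scene. Friction and masses are not known exactly. Their poses are not given: they have to be found in the camera images.
- scale: bench scale without its pan, fixed: grey housing 255 x 300 mm, 36 mm high, an aluminium X frame on it (hub 94 x 94 mm, top at 48 mm). Origin under its middle at worktop level; x points to its back, where a display 190 mm wide and up to 0.12 m high stands 0.15 to 0.21 m behind the origin. Its four posts stand 72 mm before or behind and 92 mm beside the middle, in any order.
- post_1: fixed round post at a corner of the scale; origin at the middle of its foot, 36 mm above the worktop, z up, yaw arbitrary. It carries a round black rubber cap, 60 mm across, 11.5 mm thick, flat on top. The top of a cap that is home lies 31.5 mm above this origin; the loose cap stands 3.5 mm higher, level until touched. Any post may have the loose one.
- post_2: fixed round post at a corner of the scale; origin at the middle of its foot, 36 mm above the worktop, z up, yaw arbitrary. It carries a round black rubber cap, 60 mm across, 11.5 mm thick, flat on top. The top of a cap that is home lies 31.5 mm above this origin; the loose cap stands 3.5 mm higher, level until touched. Any post may have the loose one.
- post_3: fixed round post at a corner of the scale; origin at the middle of its foot, 36 mm above the worktop, z up, yaw arbitrary. It carries a round black rubber cap, 60 mm across, 11.5 mm thick, flat on top. The top of a cap that is home lies 31.5 mm above this origin; the loose cap stands 3.5 mm higher, level until touched. Any post may have the loose one.
- post_4: fixed round post at a corner of the scale; origin at the middle of its foot, 36 mm above the worktop, z up, yaw arbitrary. It carries a round black rubber cap, 60 mm across, 11.5 mm thick, flat on top. The top of a cap that is home lies 31.5 mm above this origin; the loose cap stands 3.5 mm higher, level until touched. Any post may have the loose one.
- cap_1 (a joint): how far the cap of post_1 has gone straight down since the start, in m (0 at first for all four, negative if pulled up). The loose cap sits on a tight stem: about 9 N on its middle slides it down and it stays where left; it is home at 0.0035, its rim resting all round on the post. A cap that is home cannot go further (under 0.0005).
- cap_1_rock_x (a joint): tilt of the cap of post_1 about the post's own x axis, in rad; 0 is level. A cap that is home stays under 0.01. The loose cap, pressed 20 to 28 mm from its middle with about 3 N, tips 0.1 to 0.15 in all towards the finger, which sinks about 3 mm, until its rim stops it; let go, it springs back level. Edge presses hardly push it home.
- cap_1_rock_y (a joint): tilt of the cap of post_1 about the post's own y axis, in rad; 0 is level. A cap that is home stays under 0.01. The loose cap, pressed 20 to 28 mm from its middle with about 3 N, tips 0.1 to 0.15 in all towards the finger, which sinks about 3 mm, until its rim stops it; let go, it springs back level. Edge presses hardly push it home.
- cap_2 (a joint): how far the cap of post_2 has gone straight down since the start, in m (0 at first for all four, negative if pulled up). The loose cap sits on a tight stem: about 9 N on its middle slides it down and it stays where left; it is home at 0.0035, its rim resting all round on the post. A cap that is home cannot go further (under 0.0005).
- cap_2_rock_x (a joint): tilt of the cap of post_2 about the post's own x axis, in rad; 0 is level. A cap that is home stays under 0.01. The loose cap, pressed 20 to 28 mm from its middle with about 3 N, tips 0.1 to 0.15 in all towards the finger, which sinks about 3 mm, until its rim stops it; let go, it springs back level. Edge presses hardly push it home.
- cap_2_rock_y (a joint): tilt of the cap of post_2 about the post's own y axis, in rad; 0 is level. A cap that is home stays under 0.01. The loose cap, pressed 20 to 28 mm from its middle with about 3 N, tips 0.1 to 0.15 in all towards the finger, which sinks about 3 mm, until its rim stops it; let go, it springs back level. Edge presses hardly push it home.
- cap_3 (a joint): how far the cap of post_3 has gone straight down since the start, in m (0 at first for all four, negative if pulled up). The loose cap sits on a tight stem: about 9 N on its middle slides it down and it stays where left; it is home at 0.0035, its rim resting all round on the post. A cap that is home cannot go further (under 0.0005).
- cap_3_rock_x (a joint): tilt of the cap of post_3 about the post's own x axis, in rad; 0 is level. A cap that is home stays under 0.01. The loose cap, pressed 20 to 28 mm from its middle with about 3 N, tips 0.1 to 0.15 in all towards the finger, which sinks about 3 mm, until its rim stops it; let go, it springs back level. Edge presses hardly push it home.
- cap_3_rock_y (a joint): tilt of the cap of post_3 about the post's own y axis, in rad; 0 is level. A cap that is home stays under 0.01. The loose cap, pressed 20 to 28 mm from its middle with about 3 N, tips 0.1 to 0.15 in all towards the finger, which sinks about 3 mm, until its rim stops it; let go, it springs back level. Edge presses hardly push it home.
- cap_4 (a joint): how far the cap of post_4 has gone straight down since the start, in m (0 at first for all four, negative if pulled up). The loose cap sits on a tight stem: about 9 N on its middle slides it down and it stays where left; it is home at 0.0035, its rim resting all round on the post. A cap that is home cannot go further (under 0.0005).
- cap_4_rock_x (a joint): tilt of the cap of post_4 about the post's own x axis, in rad; 0 is level. A cap that is home stays under 0.01. The loose cap, pressed 20 to 28 mm from its middle with about 3 N, tips 0.1 to 0.15 in all towards the finger, which sinks about 3 mm, until its rim stops it; let go, it springs back level. Edge presses hardly push it home.
- cap_4_rock_y (a joint): tilt of the cap of post_4 about the post's own y axis, in rad; 0 is level. A cap that is home stays under 0.01. The loose cap, pressed 20 to 28 mm from its middle with about 3 N, tips 0.1 to 0.15 in all towards the finger, which sinks about 3 mm, until its rim stops it; let go, it springs back level. Edge presses hardly push it home.
- weight_1: brass check weight, 24 mm across, 32 mm high, standing loose on the hub of the scale between the caps, its top 80 mm above the worktop; origin at the middle of its foot; leave it alone
- weight_0: brass check weight, 30 mm across, 40 mm high, standing on the worktop left of the scale; origin at the middle of its foot; leave it alone
- weight_2: small brass check weight, 19 mm across, 26 mm high, standing on the worktop left of the scale; origin at the middle of its foot; leave it alone

How it is judged:
On the way, in this order (a step that is already met when the one before it is completed fails the run):
1. the loose cap is pressed at its edge and rocks (over 0.04 rad about one of its post's axes) before it is pressed home (((contact force between the fingers and post_1 above 0.5 N and value of joint cap_1 below 0.0025 m and (value of joint any of cap_1_rock_x, cap_1_rock_y above 0.04 rad or value of joint any of cap_1_rock_x, cap_1_rock_y below -0.04 rad)) or (contact force between the fingers and post_2 above 0.5 N and value of joint cap_2 below 0.0025 m and (value of joint any of cap_2_rock_x, cap_2_rock_y above 0.04 rad or value of joint any of cap_2_rock_x, cap_2_rock_y below -0.04 rad)) or (contact force between the fingers and post_3 above 0.5 N and value of joint cap_3 below 0.0025 m and (value of joint any of cap_3_rock_x, cap_3_rock_y above 0.04 rad or value of joint any of cap_3_rock_x, cap_3_rock_y below -0.04 rad)) or (contact force between the fingers and post_4 above 0.5 N and value of joint cap_4 below 0.0025 m and (value of joint any of cap_4_rock_x, cap_4_rock_y above 0.04 rad or value of joint any of cap_4_rock_x, cap_4_rock_y below -0.04 rad)))), for 0.05 s.
2. the loose cap is pressed home (at least 2.7 of its 3.5 mm) (value of joint any of cap_1, cap_2, cap_3, cap_4 above 0.0027 m), for 0.2 s.
At the end, for the whole second after the job is handed in: The cap that rocked is home: at least 2.7 of 3.5 mm further down than at the start. All four caps are level within 0.03 rad and none is pulled up by more than 1.5 mm; the three brass weights stand upright within 25 mm of where they stood (value of joint any of cap_1, cap_2, cap_3, cap_4 above 0.0027 m and value of joint cap_1_rock_x between -0.03 and 0.03 rad and value of joint cap_1_rock_y between -0.03 and 0.03 rad and value of joint cap_2_rock_x between -0.03 and 0.03 rad and value of joint cap_2_rock_y between -0.03 and 0.03 rad and value of joint cap_3_rock_x between -0.03 and 0.03 rad and value of joint cap_3_rock_y between -0.03 and 0.03 rad and value of joint cap_4_rock_x between -0.03 and 0.03 rad and value of joint cap_4_rock_y between -0.03 and 0.03 rad and value of joint each of cap_1, cap_2, cap_3, cap_4 above -0.0015 m and distance of each of weight_1, weight_0, weight_2 from where it was at the start of the episode below 0.025 m and angle between each of weight_1, weight_0, weight_2's own z axis and vertical below 0.15 rad); the robot touches nothing.
It fails at once if a cap is pulled up off its post by 3 mm or more (value of joint any of cap_1, cap_2, cap_3, cap_4 below -0.003 m).
It fails at once if a cap that was already home is pressed in the middle firmly (over 12 N within 8 mm of its centre) instead of being tested at its edge ((contact force between the fingers and post_1 above 12 N and value of joint cap_1 below 0.001 m and horizontal distance between the grasp point and post_1 below 0.008 m) or (contact force between the fingers and post_2 above 12 N and value of joint cap_2 below 0.001 m and horizontal distance between the grasp point and post_2 below 0.008 m) or (contact force between the fingers and post_3 above 12 N and value of joint cap_3 below 0.001 m and horizontal distance between the grasp point and post_3 below 0.008 m) or (contact force between the fingers and post_4 above 12 N and value of joint cap_4 below 0.001 m and horizontal distance between the grasp point and post_4 below 0.008 m)).
It fails at once if a check weight is shifted by more than 25 mm, lifted or knocked over (distance of any of weight_1, weight_0, weight_2 from where it was at the start of the episode above 0.025 m or angle between any of weight_1, weight_0, weight_2's own z axis and vertical above 0.6 rad).
It also fails if it takes over 51 s, if anything falls off the work surface, if the arm or the gripper's body presses on something with over 40 N, if the wrist force passes 120 N, or if a joint passes its speed limit or range.

## Working session

There is one attempt and no reset: what is moved stays moved. The work goes in short steps, Python scripts to look and compute and a tool call to move; the robot and the scene stay as the last step left them, time stands still between calls to the robot, and variables do not carry over. Pictures are saved under pics/ and viewed, at most 10 in all, crops included, and the job is handed in when it is done.

Besides the shell and the picture viewer there is one more tool, called after "Request:" by a JSON object that holds its "name" and its "arguments", one argument or row to a line. arm_command: Moves the arm, as the interface text tells. Its arguments: {"type":"object","properties":{"steps":{"type":"string"},"force":{"type":"number"}},"required":["steps"]}

```bash
mkdir -p pics; python3 - <<'E'
from bench import readout,cams
import cv2,pickle
d={}
for n in("scene","top"):
    d[n]=cams.get_image(n); cv2.imwrite(f"pics/{n}0.png",d[n]["frame"])
    print(n,d[n]["camera_matrix"],d[n]["R"],d[n]["t"])
pickle.dump(d,open("d0.pkl","wb"))
print(readout.read_state())
E
```

```text
scene [[430.55924227   0.         279.01128967]
 [  0.         430.55924227 204.32625298]
 [  0.           0.           1.        ]] [[-0.87439358 -0.48491562  0.01710843]
 [-0.36264316  0.62967445 -0.68702258]
 [ 0.32237524 -0.60693239 -0.72643464]] [0.53043859 0.23696317 0.74419381]
top [[487.37787096   0.         275.44943729]
 [  0.         487.37787096 203.93012867]
 [  0.           0.           1.        ]] [[-0.00605716 -0.99997434  0.0038245 ]
 [-0.98441465  0.00529061 -0.1757834 ]
 [ 0.17575865 -0.00482964 -0.98442144]] [0.05739399 0.58137071 0.8626013 ]
{'t': 0.1, 'qpos': array([-1.13399079e+00,  3.14128340e-01, -4.79932477e-02,  1.21021774e+00,
        2.41801978e-05,  1.57080311e+00]), 'joint_vel': array([-0.00038082, -0.00251693,  0.0029172 ,  0.00161879,  0.00207399,
        0.000891  ]), 'tau': array([ 5.37158139e-04, -5.40767455e+01,  3.40541875e+01,  1.11645300e-02,
       -2.40747079e-05,  1.32709118e-05]), 'tool_pos': array([ 0.25360897, -0.54317601,  0.23053075]), 'orientation': array([-3.14004965e+00, -2.41697090e-05,  4.36798718e-01]), 'ft_force': array([0.54864166, 0.11138391, 0.78089308]), 'ft_torque': array([-0.02617973, -0.0015365 ,  0.01881917]), 'grasp_force': 0.0, 'width': 0.08552407689268303}
```

View pics/top0.png

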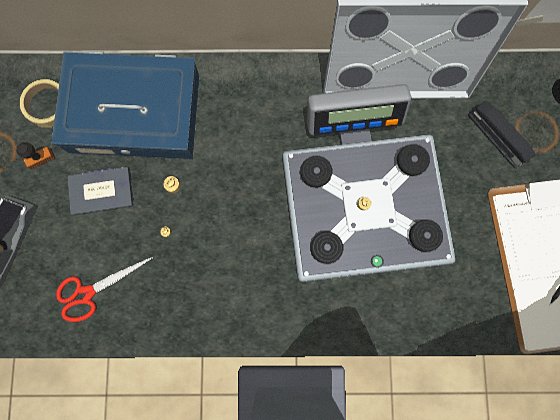

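View pics/scene0.png

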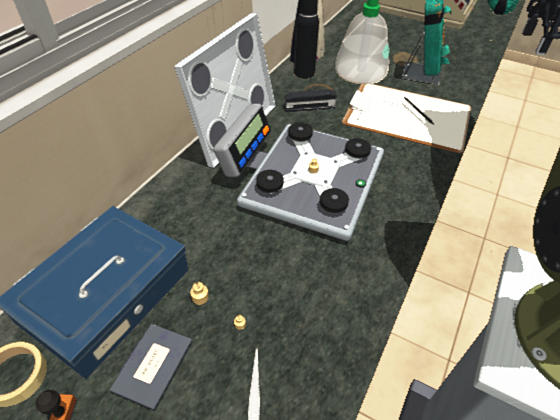

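The top view shows the scale with caps near (316,171), (414,160), (327,247) and (426,236), and the hub weight at (364,203). The scene view shows the same caps at about (269,181), (300,131), (334,201) and (357,148), and the pan leaning behind the display.

```bash
cat >h.py <<'E'
import numpy as np,cv2,pickle
def caps(im,seeds,r,th=60):
    g=im["frame"].max(2); m=np.uint8(g<th)*255; out=[]
    for s in seeds:
        k=np.zeros_like(m); cv2.circle(k,s,r,255,-1)
        q=cv2.morphologyEx(m&k,cv2.MORPH_OPEN,np.ones((3,3),np.uint8))
        c=max(cv2.findContours(q,0,1)[0],key=cv2.contourArea)
        out.append(cv2.fitEllipse(cv2.convexHull(c)))
    return out
def ray(im,p,z):
    R,t=im["R"],im["t"]; o=-R.T@t; d=R.T@np.linalg.inv(im["camera_matrix"])@[*p,1]
    return o+d*(z-o[2])/d[2]
E
python3 - <<'E'
from h import *
d=pickle.load(open("d0.pkl","rb"))
T=caps(d["top"],[(316,171),(414,160),(327,247),(426,236)],22)
S=caps(d["scene"],[(269,181),(300,131),(334,201),(357,148)],18)
for e,f in zip(T,S):
    print(np.round(e[0]+e[1],1),"top",ray(d["top"],e[0],.0635).round(4),np.round(f[0]+f[1],1),"scene",ray(d["scene"],f[0],.0635).round(4))
P=np.array([ray(d["top"],e[0],.0635)[:2] for e in T]); c=P.mean(0); print(c)
v=(P[0]+P[1]-P[2]-P[3]);w=(P[0]+P[2]-P[1]-P[3]);print(v/2,w/2,np.arctan2(v[1],v[0]),np.arctan2(-w[0],w[1]))
for n in d:
    im=d[n]["frame"].copy()
    for e in (T if n=="top" else S): cv2.ellipse(im,e,(0,0,255),1)
    x,y=(275,125) if n=="top" else (235,110)
    o=cv2.resize(im[y:y+120,x:x+180],None,fx=4,fy=4); cv2.imwrite(f"pics/{n}1.png",o)
print("weight",ray(d["top"],(364,203),.08))
E
```

```text
Traceback (most recent call last):
  File "h.py", line 8, in caps
    out.append(cv2.fitEllipse(cv2.convexHull(c)))
               ~~~~~~~~~~~~~~^^^^^^^^^^^^^^^^^^^
cv2.error: OpenCV(4.12.0) /io/opencv/modules/imgproc/src/shapedescr.cpp:361: error: (-201:Incorrect size of input array) There should be at least 5 points to fit the ellipse in function 'fitEllipseNoDirect'
```

```bash
python3 - <<'E'
from h import *
d=pickle.load(open("d0.pkl","rb"))
g=d["top"]["frame"].max(2)
print(g[171,290:345]); print(g[145:200,316])
g=d["scene"]["frame"].max(2); print(g[181,248:292]); print(g[160:205,269])
E
```

```text
[122 130 129 136 134 131 127 139 137  70  51  40  56  73  56  59  67  65
  58  58  68  49  58  60 153 141 135 136 141 128  47  52  59  67  54  54
  73  52  58  51  63  48  92 140 138 133 130 131 134 133 133 135 130 130
 136]
[ 83  63 101 151 192 214 168 119 135 135 104  51  57  62  56  64  66  54
  59  63  60  50 113 140 138 132 135 146 111  60  57  63  59  51  55  64
  55  63  68  64  47  26  42 116 138 133 131 130 129 131 136 141 139 134
 135]
[ 98 173 219 199 152 137 136 124  73  34  39  44  43  48  43  42  45  44
  37  36  40  41  39  44  44  41  42  46  44  45  47  46  41  33  36 115
 215 234 235 242 250 255 255 255]
[139 140 144 139 139 140 141 145 139 105  42  41  42  47  40  73 142 142
 140 110  49  41  40  45  46  46  41  45  39  25  23  23  40  81  65  63
  71 111 136 137 136 134 137 134 131]
```

```bash
sed -i 's/th=60/th=95/' h.py; python3 - <<'E'
from h import *
d=pickle.load(open("d0.pkl","rb"))
T=caps(d["top"],[(316,171),(414,160),(327,247),(426,236)],22)
S=caps(d["scene"],[(269,181),(300,131),(334,201),(357,148)],18)
for e,f in zip(T,S):
    print(np.round(e[0]+e[1],1),"top",ray(d["top"],e[0],.0635).round(4),np.round(f[0]+f[1],1),"scene",ray(d["scene"],f[0],.0635).round(4))
P=np.array([ray(d["top"],e[0],.0635)[:2] for e in T]); c=P.mean(0); print(c)
v=(P[0]+P[1]-P[2]-P[3]);w=(P[0]+P[2]-P[1]-P[3]);print(v/2,w/2,np.arctan2(v[1],v[0]),np.arctan2(-w[0],w[1]))
for n in d:
    im=d[n]["frame"].copy()
    for e in (T if n=="top" else S): cv2.ellipse(im,e,(0,0,255),1)
    x,y=(275,125) if n=="top" else (235,110)
    o=cv2.resize(im[y:y+150,x:x+180],None,fx=4,fy=4); cv2.imwrite(f"pics/{n}1.png",o)
print("weight",ray(d["top"],(364,203),.08))
E
```

```text
[315.5 171.3  31.2  33.1] top [ 0.6412 -0.0213  0.0635] [268.7 183.1  27.7  30. ] scene [ 0.6387 -0.0105  0.0635]
[411.7 159.4  31.3  35.6] top [ 0.6633 -0.203   0.0635] [299.  129.3  30.8  36.1] scene [ 0.669  -0.2098  0.0635]
[325.8 246.9  32.3  33.9] top [ 0.4995 -0.0372  0.0635] [333.  202.4  28.7  31.3] scene [ 0.4974 -0.0267  0.0635]
[424.9 235.4  32.9  35.1] top [ 0.5196 -0.2191  0.0635] [358.3 145.2  29.4  32.7] scene [ 0.5216 -0.2252  0.0635]
[ 0.58089657 -0.1201516 ]
[0.14269842 0.01604716] [-0.02109959  0.18181668] 0.11198456930446576 0.11553190380238375
weight [ 0.57743337 -0.10674881  0.08      ]
```

View pics/top1.png

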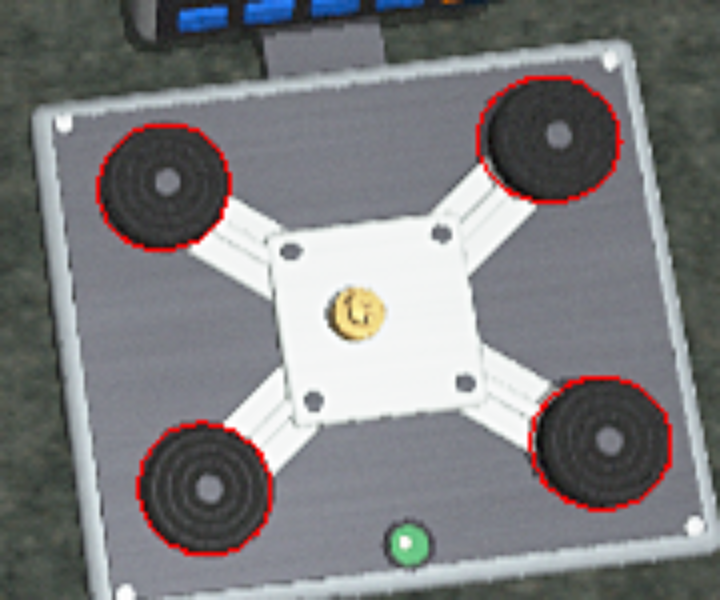

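View pics/scene1.png

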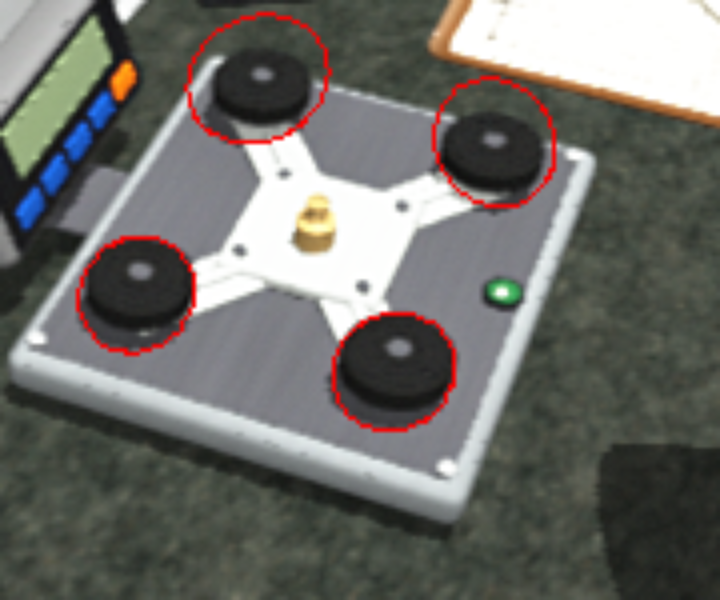

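The crops show a grey disc at the middle of each cap top. In the top crop the discs are at (168,180), (559,134), (209,488) and (609,440). In the scene crop they are at (141,271), (262,74), (400,347) and (494,140). I'll triangulate them and fit the known post rectangle.

```bash
python3 - <<'E'
from h import *
d=pickle.load(open("d0.pkl","rb"))
tp=np.array([(168,180),(559,134),(209,488),(609,440)])/4+(275-.4,125-.4); sp=np.array([(141,271),(262,74),(400,347),(494,140)])/4+(235-.4,110-.4)
def ref(im,p,r=4):
    g=im["frame"].max(2).astype(float); x,y=np.round(p).astype(int); w=np.clip(g[y-r:y+r+1,x-r:x+r+1]-75,0,None)
    yy,xx=np.mgrid[y-r:y+r+1,x-r:x+r+1]; return np.array([(w*xx).sum(),(w*yy).sum()])/w.sum()
A=np.array([ref(d["top"],p) for p in tp]);B=np.array([ref(d["scene"],p,3) for p in sp]);print(A.round(2).tolist(),B.round(2).tolist())
M={n:d[n]["camera_matrix"]@np.c_[d[n]["R"],d[n]["t"]] for n in d}
X=cv2.triangulatePoints(M["top"],M["scene"],A.T,B.T);print((X[:3]/X[3]).T.round(4))
for n,Q in(("top",A),("scene",B)):
    P=np.array([ray(d[n],q,.068)[:2] for q in Q]);c=P.mean(0)
    L=np.array([[.072,.092],[.072,-.092],[-.072,.092],[-.072,-.092]])
    U,s,Vt=np.linalg.svd(L.T@(P-c));R=(U@Vt).T
    print(n,c,np.arctan2(R[1,0],R[0,0]),"\n",P.round(4),"\n",(c+L@R.T).round(4))
E
```

```text
[[316.37, 170.03], [414.22, 158.28], [326.92, 246.74], [426.95, 234.76]] [[269.6, 177.32], [300.1, 128.15], [334.4, 196.49], [358.1, 144.51]]
[[ 0.6427 -0.0224  0.0685]
 [ 0.6636 -0.2052  0.0718]
 [ 0.4996 -0.0385  0.069 ]
 [ 0.5206 -0.2213  0.0686]]
top [ 0.58157656 -0.12230929] 0.11271475619129087 
 [[ 0.6425 -0.0225]
 [ 0.6642 -0.2064]
 [ 0.4994 -0.0387]
 [ 0.5202 -0.2216]] 
 [[ 0.6428 -0.0228]
 [ 0.6635 -0.2056]
 [ 0.4997 -0.039 ]
 [ 0.5204 -0.2218]]
scene [ 0.58288576 -0.12347575] 0.11107155347258361 
 [[ 0.6435 -0.0228]
 [ 0.6662 -0.2098]
 [ 0.5003 -0.0394]
 [ 0.5215 -0.2219]] 
 [[ 0.6442 -0.0241]
 [ 0.6646 -0.2069]
 [ 0.5011 -0.04  ]
 [ 0.5215 -0.2229]]
```

Triangulation puts the back-right cap about 3 mm higher than the other three, at (0.664,-0.2055), top z≈0.072. I'll test that one first, at its front edge. The fingers close on the way over.

Request:
{"name": "arm_command", "arguments": {
  "steps": "35 30 0 0 0 0 0; 70 60 0 0 0 0 0; 105 90 0 0 0 0 0; 140 120 0 0 0 0 0; 175 150 0 0 0 0 0; 210 180 0 0 0 0 0; 245 210 0 0 0 0 0; 280 240 0 0 0 0 0; 315 270 0 0 0 0 0; 350 300 0 0 0 0 0; 386 327 0 0 0 0 0; 386 327 0 0 0 0 0",
  "force": 40
}}

```text
t: 1.3
tool_pos: [0.6433, -0.2125, 0.2299]
orientation: [-3.14, -0.001, 0.442]
ft_force: [0.5, -0.5, -0.3]
width: 0.0001
grasp_force: 0.0
```

Request:
{"name": "arm_command", "arguments": {
  "steps": "0 0 -40 0 0 0 0; 0 0 -80 0 0 0 0; 0 0 -120 0 0 0 0; 0 0 -140 0 0 0 0; 0 0 -140 0 0 0 0; 0 0 -140 0 0 0 0; 0 0 -140 0 0 0 0"
}}

```text
t: 2.0
tool_pos: [0.641, -0.2173, 0.0933]
orientation: [3.14, -0.002, 0.437]
ft_force: [-0.2, 0.0, 0.5]
width: -0.0001
grasp_force: 0.0
```

Request:
{"name": "arm_command", "arguments": {
  "steps": "0 0 -6 0 0 0 0; 0 0 -12 0 0 0 0; 0 0 -15 0 0 0 0; 0 0 -15 0 0 0 0; 0 0 -15 0 0 0 0; 0 0 -15 0 0 0 0"
}}

```text
t: 2.6
tool_pos: [0.64, -0.2167, 0.0765]
orientation: [3.141, -0.0, 0.437]
ft_force: [0.0, -0.2, -0.3]
width: -0.0002
grasp_force: 0.0
```

```bash
python3 - <<'E'
from bench import readout,cams
import cv2
a=[cv2.resize(cams.get_image(n)["frame"][y:y+140,x:x+100],None,fx=4,fy=4) for n,x,y in(("scene",250,60),("top",360,110))]
cv2.imwrite("pics/c1.png",cv2.hconcat(a)); s=readout.read_state(); print(s["tool_pos"],s["ft_force"],s["ft_torque"])
E
```

```text
[ 0.63998752 -0.21668849  0.0765096 ] [ 0.29164642 -0.19996595  0.01114897] [-0.04315227  0.02527637  0.00493063]
```

View pics/c1.png

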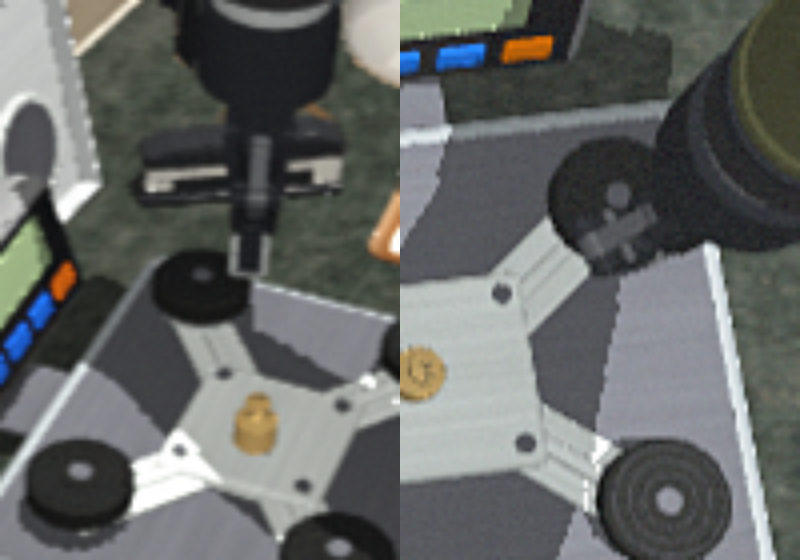

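The closed fingertips sit just over the front rim of the back-right cap, with the tip near (248,270) in the left crop and (620,235) in the right one. I'll press lightly in small steps.

Request:
{"name": "arm_command", "arguments": {
  "steps": "0 0 -2 0 0 0 0; 0 0 -4 0 0 0 0; 0 0 -5 0 0 0 0; 0 0 -5 0 0 0 0; 0 0 -5 0 0 0 0"
}}

```text
t: 3.2
tool_pos: [0.6398, -0.2166, 0.0712]
orientation: [-3.142, 0.0, 0.437]
ft_force: [0.6, 0.6, -0.4]
width: -0.0001
grasp_force: 0.0
```

Request:
{"name": "arm_command", "arguments": {
  "steps": "0 0 -1 0 0 0 0; 0 0 -1 0 0 0 0; 0 0 -1 0 0 0 0"
}}

```text
t: 3.5
tool_pos: [0.6399, -0.2167, 0.0704]
orientation: [3.141, -0.0, 0.437]
ft_force: [-0.3, 0.6, 0.1]
width: -0.0001
grasp_force: 0.2
```

Request:
{"name": "arm_command", "arguments": {
  "steps": "0 0 -1 0 0 0 0; 0 0 -1 0 0 0 0; 0 0 -1 0 0 0 0"
}}

```text
t: 3.8
tool_pos: [0.6397, -0.2168, 0.0693]
orientation: [3.141, 0.0, 0.437]
ft_force: [0.2, -0.6, 1.1]
width: -0.0002
grasp_force: 0.6
```

Request:
{"name": "arm_command", "arguments": {
  "steps": "0 0 -1 0 0 0 0; 0 0 -1 0 0 0 0; 0 0 -1 0 0 0 0"
}}

```text
t: 4.1
tool_pos: [0.6396, -0.2168, 0.0683]
orientation: [3.141, 0.0, 0.437]
ft_force: [-1.8, -1.1, 1.7]
width: -0.0002
grasp_force: 1.1
```

Request:
{"name": "arm_command", "arguments": {
  "steps": "0 0 -1 0 0 0 0; 0 0 -1 0 0 0 0; 0 0 -1 0 0 0 0"
}}

```text
t: 4.4
tool_pos: [0.6396, -0.2169, 0.0679]
orientation: [3.141, 0.0, 0.437]
ft_force: [-4.5, -0.8, 6.2]
width: 0.0001
grasp_force: 3.3
```

```bash
python3 - <<'E'
from bench import readout,cams
import cv2
a=[cv2.resize(cams.get_image(n)["frame"][y:y+70,x:x+65],None,fx=6,fy=6) for n,x,y in(("scene",275,100),("top",390,135))]
cv2.imwrite("pics/c2.png",cv2.hconcat(a)); s=readout.read_state(); print(s["tool_pos"],s["ft_force"],s["ft_torque"])
E
```

```text
[ 0.63962962 -0.21697023  0.06790661] [-2.96110267 -1.06369254  6.32307059] [-0.2696489   0.76224748  0.0156443 ]
```

View pics/c2.png

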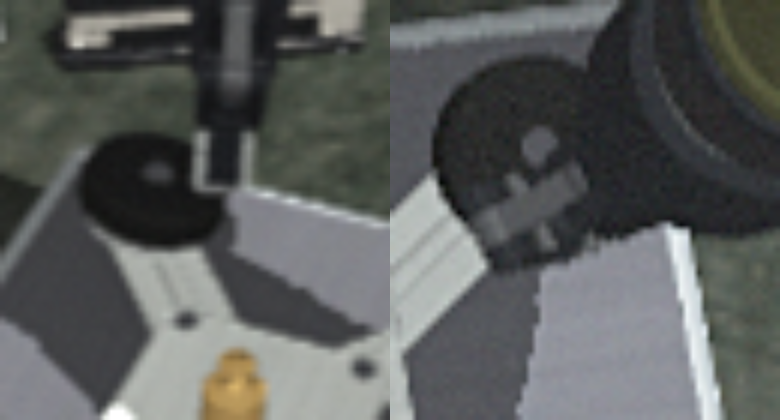

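The cap is visibly tipped towards the finger at about 2 N before its rim stops it, so this is the loose one. I'll lift, centre the fingertips over the cap and press gently.

Request:
{"name": "arm_command", "arguments": {
  "steps": "0 0 4 0 0 0 0; 0 0 12 0 0 0 0; 0 0 15 0 0 0 0; 12 6 15 0 0 0 0; 24 11.5 15 0 0 0 0; 24 11.5 15 0 0 0 0; 24 11.5 12 0 0 0 0; 24 11.5 9 0 0 0 0; 24 11.5 7 0 0 0 0; 24 11.5 7 0 0 0 0; 24 11.5 7 0 0 0 0"
}}

```text
t: 5.6
tool_pos: [0.6635, -0.2053, 0.0742]
orientation: [-3.141, 0.0, 0.436]
ft_force: [-1.0, 0.1, 0.3]
width: -0.0
grasp_force: 0.0
```

Request:
{"name": "arm_command", "arguments": {
  "steps": "0 0 -1 0 0 0 0; 0 0 -1 0 0 0 0; 0 0 -2 0 0 0 0; 0 0 -2 0 0 0 0; 0 0 -2 0 0 0 0; 0 0 -2 0 0 0 0"
}}

```text
t: 6.2
tool_pos: [0.6639, -0.2052, 0.0723]
orientation: [3.142, -0.0, 0.437]
ft_force: [0.5, -0.5, -0.1]
width: 0.0002
grasp_force: 0.0
```

Request:
{"name": "arm_command", "arguments": {
  "steps": "0 0 -0.5 0 0 0 0; 0 0 -0.5 0 0 0 0; 0 0 -1 0 0 0 0; 0 0 -1 0 0 0 0; 0 0 -1 0 0 0 0"
}}

```text
t: 6.7
tool_pos: [0.6638, -0.2051, 0.0712]
orientation: [-3.142, 0.0, 0.437]
ft_force: [-0.8, -0.5, -0.4]
width: 0.0
grasp_force: 0.0
```

Request:
{"name": "arm_command", "arguments": {
  "steps": "0 0 -0.5 0 0 0 0; 0 0 -0.5 0 0 0 0; 0 0 -1 0 0 0 0; 0 0 -1 0 0 0 0; 0 0 -1 0 0 0 0"
}}

```text
t: 7.2
tool_pos: [0.664, -0.2052, 0.071]
orientation: [3.141, -0.0, 0.437]
ft_force: [-2.5, 1.0, 4.8]
width: 0.0
grasp_force: 2.7
```

Request:
{"name": "arm_command", "arguments": {
  "steps": "0 0 -0.5 0 0 0 0; 0 0 -0.5 0 0 0 0; 0 0 -1 0 0 0 0; 0 0 -1 0 0 0 0; 0 0 -1 0 0 0 0"
}}

```text
t: 7.7
tool_pos: [0.664, -0.2052, 0.0703]
orientation: [3.141, -0.001, 0.437]
ft_force: [-2.4, 0.6, 6.5]
width: -0.0002
grasp_force: 3.4
```

Request:
{"name": "arm_command", "arguments": {
  "steps": "0 0 -0.5 0 0 0 0; 0 0 -0.5 0 0 0 0; 0 0 -1 0 0 0 0; 0 0 -1 0 0 0 0; 0 0 -1 0 0 0 0"
}}

```text
t: 8.2
tool_pos: [0.664, -0.2052, 0.0693]
orientation: [3.141, -0.001, 0.437]
ft_force: [-2.4, 0.9, 7.0]
width: -0.0002
grasp_force: 3.5
```

Request:
{"name": "arm_command", "arguments": {
  "steps": "0 0 -0.5 0 0 0 0; 0 0 -1 0 0 0 0; 0 0 -1.5 0 0 0 0; 0 0 -2 0 0 0 0; 0 0 -2 0 0 0 0; 0 0 -2 0 0 0 0"
}}

```text
t: 8.8
tool_pos: [0.664, -0.2052, 0.0675]
orientation: [3.141, -0.001, 0.437]
ft_force: [-3.1, 0.6, 8.1]
width: -0.0001
grasp_force: 3.9
```

Request:
{"name": "arm_command", "arguments": {
  "steps": "0 0 -0.5 0 0 0 0; 0 0 -1 0 0 0 0; 0 0 -1.5 0 0 0 0; 0 0 -2 0 0 0 0; 0 0 -2 0 0 0 0; 0 0 -2 0 0 0 0"
}}

```text
t: 9.4
tool_pos: [0.664, -0.2052, 0.0671]
orientation: [3.141, -0.001, 0.437]
ft_force: [-6.1, 2.9, 17.6]
width: 0.0001
grasp_force: 8.8
```

Request:
{"name": "arm_command", "arguments": {
  "steps": "0 0 -1 0 0 0 0; 0 0 -2 0 0 0 0; 0 0 -2 0 0 0 0; 0 0 -2 0 0 0 0; 0 0 -2 0 0 0 0"
}}

```text
t: 9.9
tool_pos: [0.6641, -0.2053, 0.0669]
orientation: [3.14, -0.002, 0.437]
ft_force: [-10.8, 3.6, 28.3]
width: 0.0001
grasp_force: 14.0
```

Request:
{"name": "arm_command", "arguments": {
  "steps": "0 0 5 0 0 0 0; 0 0 20 0 0 0 0; 0 0 50 0 0 0 0; -20 0 95 0 0 0 0; -60 -30 120 0 0 0 0; -100 -60 130 0 0 0 0; -140 -90 130 0 0 0 0; -180 -120 130 0 0 0 0; -220 -150 130 0 0 0 0; -260 -180 130 0 0 0 0; -260 -180 130 0 0 0 0; -260 -180 130 0 0 0 0"
}}

```text
t: 11.1
tool_pos: [0.4029, -0.3862, 0.1929]
orientation: [3.141, -0.0, 0.434]
ft_force: [0.1, -0.4, -0.5]
width: -0.0001
grasp_force: 0.0
```

```bash
python3 - <<'E'
from bench import readout,cams
from h import *
d={n:cams.get_image(n) for n in("top","scene")}
a=[cv2.resize(d[n]["frame"][y:y+150,x:x+100],None,fx=4,fy=4) for n,x,y in(("scene",260,90),("top",360,130))]
cv2.imwrite("pics/c3.png",cv2.hconcat(a)); s=readout.read_state(); print(s["t"],s["tool_pos"],s["ft_force"])
pickle.dump(d,open("d1.pkl","wb"))
def ref(im,p,r):
    g=im["frame"].max(2).astype(float); x,y=np.round(p).astype(int); b=g[y-r:y+r+1,x-r:x+r+1]; w=np.clip(b-75,0,None)
    yy,xx=np.mgrid[y-r:y+r+1,x-r:x+r+1]; return np.array([(w*xx).sum(),(w*yy).sum()])/w.sum()
A=np.array([ref(d["top"],p,4) for p in [[316.37, 170.03], [414.22, 158.28], [326.92, 246.74], [426.95, 234.76]]]);B=np.array([ref(d["scene"],p,3) for p in [[269.6, 177.32], [300.1, 128.15], [334.4, 196.49], [358.1, 144.51]]])
M={n:d[n]["camera_matrix"]@np.c_[d[n]["R"],d[n]["t"]] for n in d}
X=cv2.triangulatePoints(M["top"],M["scene"],A.T,B.T);print((X[:3]/X[3]).T.round(4))
E
```

```text
11.2 [ 0.40460876 -0.3849232   0.19256851] [ 1.06107089 -0.00759511 -0.11914294]
[[ 0.6427 -0.0223  0.0686]
 [ 0.6636 -0.2049  0.0682]
 [ 0.4996 -0.0385  0.0691]
 [ 0.5207 -0.2214  0.0685]]
```

View pics/c3.png

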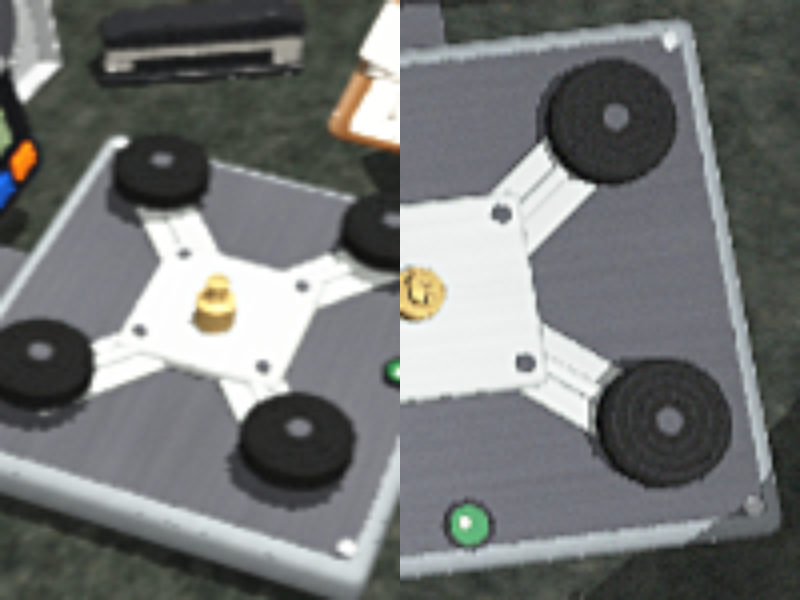

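The picture shows all four caps level and the hub weight still standing. The pressed cap's top, near (160,160) in the left crop, now triangulates to 0.068, the same as the others. The arm is clear, so I'm handing in.

```bash
python3 -c "
from bench import job
print(job.sign_off())"
```

```text
the job is handed in; nothing more can be done
None
```

The back-right cap was the loose one: it rocked under a light edge press, I pressed it home, and I handed the job in. I tested only that cap, because the pictures already showed it about 3 mm higher than the other three.

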